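# Hand-crank a sealed reagent carousel past the label reader and park it under the port

### The job

Read in the stock of the sealed reagent cooler by hand: with the crank on its clear cover, bring the carousel inside to a steady 15 turns a minute (between 13 and 17, either way round) and keep it there for 8 seconds without a break so that the label reader sees every vial, never letting it run faster than 20. Then bring it to a standstill with the one wide bottle under the round port of the cover, and let go of the crank; leave the other things on the bench where they are.

Things in the scene. Friction and masses are not known exactly. Their poses are not given: they have to be found in the camera images.
- cooler: reagent cooler, fixed: white plinth 370 x 370 x 50 mm, on it a round well under a clear closed cover 332 mm across, its top 145 mm above the bench. Origin: centre of the underside; the vertical through it is the axis of carousel and crank. Its x axis points from there to the port and the black label reader (block 34 x 60 x 108 mm, 200 mm from the axis)
- carousel (a joint): angle of the carousel, rad, endless, counted over all turns, growing counter-clockwise from above; at every multiple of 2 pi the wide bottle is under the port. Black tray 300 mm across, 12 places at 106 mm radius. Inertia nominally 0.03 kg m2 (0.7 to 1.5 times that, by stock). A felt shoe rubs on its rim: dry drag about 0.027 N m, on some days half or 1.7 times that; bearing 0.001 N m per rad/s
- axle (a point): centre of the crank's hub on the cover's top. No shaft goes through the cover: the crank drags the carousel round by a magnetic slip coupling, torque about 0.020 N m per rad/s of crank speed minus carousel speed, both ways, at any angle. So the carousel follows softly (1 to 2 s), about half as fast as the crank, and runs on a little when the crank stops; a crank let go just drifts along
- handle (a point): the crank's grip above the cover: upright black round grip 31 mm in diameter, 56 mm tall, on the end of an aluminium arm, 75 mm from the axis; it turns freely on its pin. This point is on its middle line, 21 mm below its top and 218 mm above the bench; the arm's top is 179 mm above the bench. The crank turns without end both ways about the cooler's axis
- wide_bottle (a point): the one wide bottle on the carousel (52 mm wide with a white cap 48 mm wide; the others are 27 mm wide), seen through the clear cover: middle of the bottle, at its cap's top, 106 mm from the axis
- port (a point): middle of the round loading port in the cover's top: white collar about 75 mm across, closed by a clear plug, 106 mm from the axis on the side of the label reader
- tube_rack: bystander: loose white tube rack 75 x 190 mm, 90 mm tall with its tubes; origin at the centre of its underside
- bottle: bystander: loose amber reagent bottle 68 mm wide, 130 mm tall; origin at the centre of its underside
- glove_box: bystander: loose cardboard box of gloves 125 x 235 x 75 mm; origin at the centre of its underside

How it is judged:
By the outcome, as a careful person would: the job done as asked, in the order asked, and still so for the second after the job is handed in, with the robot touching nothing.
It also fails if it takes over 70 s, if anything falls off the work surface, if the arm or the gripper's body presses on something with over 40 N, if the wrist force passes 120 N, or if a joint passes its speed limit or range.

### The arm

A 7-joint arm with a two-finger parallel gripper is mounted at the origin on the work surface. World frame = base frame: x ahead of the robot, y to its left, z up, the work surface at z = 0. Lengths are in mm, angles in degrees, forces in N, time in s.
With the tool pointing down it reaches from about 425 to 875 mm from the base axis. Payload 9.9 kg.
Tool frame: the origin (TCP) lies midway between the tips of the shut fingers; the grasp point (between the pads) lies 19 mm behind it; z points along the fingers, y is the line along which they close (so a half turn about z gives the same grasp; the last joint's range is limited). The gripper opens to 85 mm and grips with 20 to 120 N. Pads are 22 mm wide; open, the fingers measure 114 mm over their backs; the gripper's body (76 mm by 85 mm) begins 54 mm behind the grasp point. The pads swing forward as they close: fully open they stand 13 mm farther back than shut.
Start: joints at [69.454, 32.985, 1.427, 82.34, -0.859, 64.687, -3.237], TCP at [183.169, -649.676, 231.289] pointing down, gripper open.
Joint ranges: [-157.87, 157.87], [-19.46, 123.44], [-87.15, 90], [11.01, 140.99], [-62.26, 242.26], [9.8, 113.94], [-161.44, 161.44]. Speed limits (degrees/s): [127.2, 127.2, 172.46, 172.46, 180, 180, 180].

### API

Orientations are given as [roll, pitch, yaw] about the fixed x, y, z axes, in that order (R = Rz(yaw) Ry(pitch) Rx(roll)).
In Python, from workcell import env, vision gives the robot as it stands. The module is installed in compiled form; this text tells all that it offers.
- The arm moves only by the shell command python3 -m creep 'ROWS' [OPENING]. ROWS is JSON, a list of rows, each an object with "offset": the shift along the world's x, y, z in cm, a list of three; "rotation": the turn, a rotation vector about the world's x, y, z in rad, a list of three. In form: [{"offset": [dx, dy, dz], "rotation": [rx, ry, rz]}, ...]. A call has 1 to 5 rows; each row is the pose to reach, as a shift and turn from the pose commanded when the call began; what a row does not reach only later rows make up. A row lasts 1/12 s, in which the tool goes at most 41.7 mm and 7.16 degrees, less where a joint would pass 70% of its speed; a pose out of reach is approached as far as the arm can. A call with a gripper value outside its range is refused whole. OPENING is the opening, from 0 (shut) to 1 (fully open), set as the call begins (- or left out, the last holds). The fingers move at their own pace and stop on an object; the grip force is fixed at half the most. Time passes only in rows, so rows that repeat a pose let the fingers close. It gives the time, the measured TCP pose, the force, the opening and the grip force at its end, in the units of the state.
- env.state(): the state, without advancing time (a new reading comes with each control period).
- vision.capture(name): name is "scene" or "side" or "wrist"; returns the picture (400x640x3 uint8, blue, green, red); there is no depth.
- vision.get_calibration(name): a dict with "mtx" (3x3 intrinsics, pixels), "pose" (4x4, takes a point from camera to world coordinates). Camera axes: x right, y down, z forward; pixel columns grow to the right and rows downward; lengths in mm; the calibration is good to about 2 mm. The wrist camera is an equidistant fisheye: a pixel r from the principal point sees the ray r / f radians off the axis. A picture is of the moment at which its call begins: read the wrist's pose just before it. get_calibration takes no time and is no camera call; for the wrist camera it gives the pose at the moment of the call.
- env.sign_off(): hands the job in; it is judged then, once.
Trained networks look in the newest picture that a camera, given by its name, has taken for a name from the list of things; names that differ only in an ending like _2 or _b are one class to them, and where a whole thing is asked for, a point or a joint stands for the part that bears it (a point fixed in the world has none). Each returns a list of dicts, best first, with "score" (0 to 1); they miss things now and then, are a little off and sometimes report something else, mostly with a low value. They report only what shows in the picture. A call takes as long as a camera call.
- vision.find_in(camera, label): "box" ([left, top, right, bottom] in pixels, round what is visible of it).
- vision.landmark_of(camera, label): "position" ([row, column] in pixels: a listed point, or the origin of a listed thing).
The state is a dict: "clock": time; "q": joint angles; "qd": joint speeds; "joint_torque": joint torques, N m; "ee_pos": TCP position; "ee_rot": TCP orientation; "wrist_force": force on the tool from outside, world axes, zero at the start; "moment": the same for the moment, N m; "opening": opening from 0.0 (shut) to 1.0 (fully open); "grip_force": force on a finger pad.
Only numpy, scipy, OpenCV 4.12 (cv2) and the standard library are available. Lean on these libraries where they do the work, as an engineer would, in place of code of your own. Each camera call takes 0.05 s, during which the arm holds its last target. There are 200 camera calls.

## Working session

There is one attempt and no reset: what is moved stays moved. The work goes in short steps, Python scripts to look and compute and a shell command to move; the robot and the scene stay as the last step left them, time stands still between calls to the robot, and variables do not carry over. Pictures are saved under pics/ and viewed, at most 12 in all, crops included, and the job is handed in when it is done.

```bash
mkdir -p pics; cat > h.py <<'E'
import numpy as np,cv2
from workcell import env,vision
def ray(c,row,col):
    k=vision.get_calibration(c);M=np.array(k['mtx']);P=np.array(k['pose'])
    x=(col-M[0,2])/M[0,0];y=(row-M[1,2])/M[1,1]
    if c=='wrist':
        r=np.hypot(x,y);d=np.array([np.sin(r)*x/max(r,1e-9),np.sin(r)*y/max(r,1e-9),np.cos(r)])
    else: d=np.array([x,y,1])
    return P[:3,3],P[:3,:3]@d
def atz(c,row,col,z):
    o,d=ray(c,row,col);return o+d*(z-o[2])/d[2]
E
python3 - <<'E'
from h import *
s=env.state();print(s['clock'],s['ee_pos'],s['ee_rot'],s['opening'])
Z=dict(cooler=0,axle=145,handle=218,wide_bottle=None,port=145,tube_rack=0,bottle=0,glove_box=0)
ims=[]
for c in ['scene','side']:
    im=vision.capture(c);ims.append(im)
    for n,z in Z.items():
        for r in vision.landmark_of(c,n)[:2]:
            print(c,n,round(r['score'],2),np.round(r['position']),np.round(atz(c,*r['position'],z if z is not None else 120)))
cv2.imwrite('pics/a.png',cv2.resize(np.vstack(ims),(480,600)) if 0 else ims[0]);cv2.imwrite('pics/b.png',ims[1])
print(env.state()['clock'])
E
```

```text
0.0 [ 183.01676994 -649.24754803  230.45000673] [-1.79904670e+02  5.44516155e-03  1.57451276e+01] 1.0026705208669464
scene cooler 0.77 [199. 297.] [ 558. -107.    0.]
scene handle 0.69 [157. 309.] [490. -95. 218.]
scene port 0.95 [203. 289.] [652. -48. 145.]
scene tube_rack 0.73 [304. 408.] [621. 474.   0.]
scene bottle 0.83 [133. 260.] [ 414. -464.    0.]
scene glove_box 0.77 [153. 228.] [ 583. -487.    0.]
scene glove_box 0.43 [137. 258.] [ 432. -454.    0.]
side axle 0.95 [171. 318.] [ 576. -107.  145.]
side handle 0.64 [152. 345.] [ 500. -106.  218.]
side port 0.56 [181. 287.] [657. -42. 145.]
side tube_rack 0.78 [376. 246.] [632. 469.   0.]
side bottle 0.78 [150. 377.] [ 421. -464.    0.]
side glove_box 0.71 [144. 334.] [ 585. -478.    0.]
0.9
```

View pics/a.png

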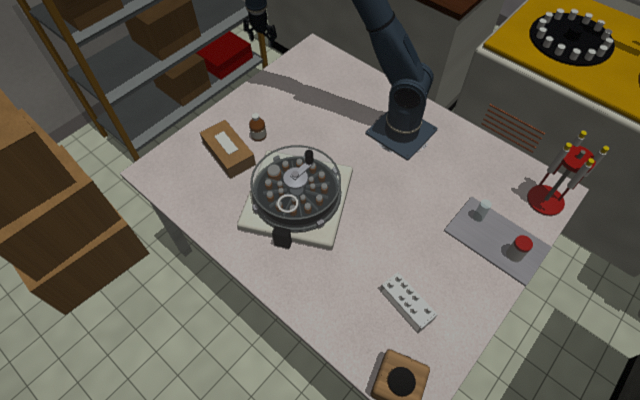

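View pics/b.png

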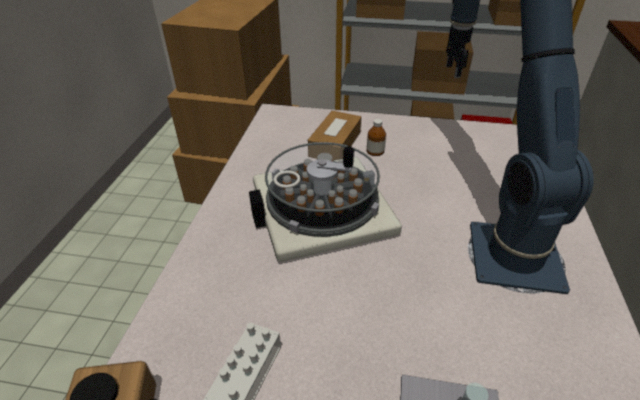

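Scene: the clear cooler is at about (295,190), crank grip at (309,157), port collar at (288,203) and reader at (282,238). Side: hub at (320,175), grip at (348,157). The axis works out at about (569,-107), with the port direction about 36°. I'm moving above the grip now.

```bash

R='x'
python3 -m creep '[{"offset":[1.9,3.3,0.6],"rotation":[0,0,0]},{"offset":[3.8,6.6,1.2],"rotation":[0,0,0]},{"offset":[5.7,9.9,1.8],"rotation":[0,0,0]},{"offset":[7.6,13.2,2.4],"rotation":[0,0,0]},{"offset":[9.5,16.5,3.0],"rotation":[0,0,0]}]' 1
python3 -m creep '[{"offset":[1.9,3.3,0.6],"rotation":[0,0,0]},{"offset":[3.8,6.6,1.2],"rotation":[0,0,0]},{"offset":[5.7,9.9,1.8],"rotation":[0,0,0]},{"offset":[7.6,13.2,2.4],"rotation":[0,0,0]},{"offset":[9.5,16.5,3.0],"rotation":[0,0,0]}]'
python3 -m creep '[{"offset":[1.9,3.3,0.2],"rotation":[0,0,0]},{"offset":[3.8,6.6,0.4],"rotation":[0,0,0]},{"offset":[5.7,9.9,0.6],"rotation":[0,0,0]},{"offset":[7.6,13.2,0.8],"rotation":[0,0,0]},{"offset":[9.5,16.5,1.0],"rotation":[0,0,0]}]'
python3 - <<'E'
from h import *
s=env.state();print(s['clock'],s['ee_pos'],s['ee_rot'],s['opening'])
Z=dict(axle=145,handle=218,port=145,wide_bottle=120)
im=vision.capture('wrist');cv2.imwrite('pics/c.png',im)
for n,z in Z.items():
  for r in vision.landmark_of('wrist',n)[:2]:
    print(n,round(r['score'],2),np.round(r['position']),np.round(atz('wrist',*r['position'],z)))
E
```

```text
clock: 1.32
ee_pos: [278.8, -483.1, 261.6]
ee_rot: [180.0, -0.0, 15.7]
wrist_force: [1.1, -0.2, -0.4]
opening: 0.999
grip_force: 0.0
clock: 1.73
ee_pos: [373.8, -318.0, 291.9]
ee_rot: [180.0, -0.0, 15.7]
wrist_force: [1.3, -0.1, 0.1]
opening: 1.002
grip_force: 0.0
clock: 2.15
ee_pos: [468.8, -153.0, 301.8]
ee_rot: [180.0, -0.0, 15.7]
wrist_force: [1.0, -1.0, -0.4]
opening: 0.999
grip_force: 0.0
2.15 [ 468.77747835 -152.97270682  301.77765484] [ 1.79970154e+02 -3.81562411e-02  1.57309863e+01] 0.999392125204676
axle 0.74 [ 70. 287.] [567. -90. 145.]
handle 0.89 [157. 256.] [490. -98. 218.]
```

View pics/c.png

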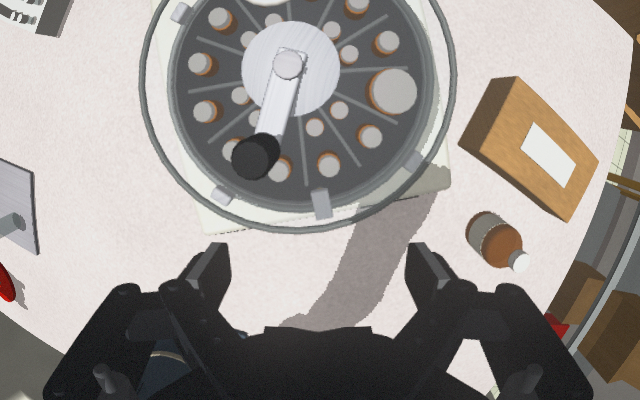

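Wrist: grip top at about (262,150), hub at (287,63), and the wide bottle clearly visible at (393,91). I'm triangulating these points next.

```bash
python3 - <<'E'
from h import *
def tri(L):
    A=np.zeros((3,3));b=np.zeros(3)
    for c,p in L:
        o,d=ray(c,*p);d=d/np.linalg.norm(d);M=np.eye(3)-np.outer(d,d);A+=M;b+=M@o
    return np.round(np.linalg.solve(A,b),1)
W={}
for c in ['scene','side','wrist']:
    im=vision.capture(c)
    for n in ['handle','axle','port']:
        r=vision.landmark_of(c,n)
        if r and r[0]['score']>.4: W.setdefault(n,[]).append((c,r[0]['position'])); print(c,n,np.round(r[0]['position'],1),np.round(atz(c,*r[0]['position'],dict(handle=218,axle=145,port=145)[n]),1))
for n in W: print(n,tri(W[n]) if len(W[n])>1 else 0)
print('hubcap',atz('wrist',63,287,180),atz('wrist',63,287,190)); print('griptop',atz('wrist',150,262,239)); print('wide',atz('wrist',91,393,110))
print(vision.get_calibration('wrist'))
E
```

```text
scene handle [154.  308.3] [ 484.1 -106.   218. ]
scene axle [177.3 296.3] [ 553.3 -106.1  145. ]
scene port [204.9 286.6] [664.3 -50.1 145. ]
side handle [155.1 344.9] [498.2 -93.4 218. ]
side axle [169.1 323.4] [ 563.4 -116.8  145. ]
side port [177.5 285.1] [665.  -57.7 145. ]
wrist handle [154.6 252. ] [489.5 -98.4 218. ]
wrist axle [ 66.5 290.9] [ 567.5 -100.9  145. ]
handle [492.3 -98.5 221.5]
axle [ 562.1 -100.7  157.7]
port [664.3 -49.9 149.1]
hubcap [ 565.90249249 -100.95493377  180.        ] [ 564.76641225 -102.28364428  190.        ]
griptop [ 498.661495   -107.69961248  239.        ]
wide [ 577.15094374 -209.18272204  110.        ]
{'mtx': array([[309.70691629,   0.        , 317.5148625 ],
       [  0.        , 309.70691629, 193.70413843],
       [  0.        ,   0.        ,   1.        ]]), 'pose': array([[ 2.71770204e-01, -9.25164792e-01, -2.64973703e-01,
         5.35896145e+02],
       [-9.62362172e-01, -2.61286868e-01, -7.47544089e-02,
        -1.36049065e+02],
       [-7.40018954e-05,  2.75316690e-01, -9.61353585e-01,
         4.44121729e+02],
       [ 0.00000000e+00,  0.00000000e+00,  0.00000000e+00,
         1.00000000e+00]])}
```

```bash
cat >> h.py <<'E'
def rect(im,z,P=None,c='wrist',x0=400,y0=-290,n=340):
    "top view, 1 px/mm: col = x-x0, row = y-y0"
    k=vision.get_calibration(c);M=np.array(k['mtx']);P=np.array(k['pose']) if P is None else P
    X,Y=np.meshgrid(x0+np.arange(n),y0+np.arange(n))
    p=(np.stack([X,Y,0*X+z],-1)-P[:3,3])@P[:3,:3]
    if c=='wrist':
        r=np.hypot(p[...,0],p[...,1]);s=np.arctan2(r,p[...,2])/np.maximum(r,1e-9)
    else: s=1/p[...,2]
    return cv2.remap(im,(M[0,2]+M[0,0]*p[...,0]*s).astype(np.float32),(M[1,2]+M[1,1]*p[...,1]*s).astype(np.float32),cv2.INTER_LINEAR)
E
python3 - <<'E'
from h import *
im=cv2.imread('pics/c.png')
for z,lo,hi in [(145,155,172),(239,13,19),(145,45,62),(108,22,27),(180,10,22)]:
    g=cv2.cvtColor(rect(im,z),cv2.COLOR_BGR2GRAY)
    c=cv2.HoughCircles(cv2.medianBlur(g,3),cv2.HOUGH_GRADIENT,1.5,20,param1=80,param2=25,minRadius=lo,maxRadius=hi)
    print(z,None if c is None else np.round(c[0][:4]+[400,-290,0]).tolist())
cv2.imwrite('pics/d.png',np.hstack([rect(im,145),rect(im,239)]))
E
```

```text
145 [[564.0, -102.0, 158.0], [575.0, -127.0, 160.0], [584.0, -88.0, 168.0], [555.0, -76.0, 168.0]]
239 [[561.0, -181.0, 16.0], [494.0, -103.0, 18.0], [486.0, -288.0, 18.0], [497.0, -157.0, 16.0]]
145 [[566.0, -100.0, 48.0], [477.0, -45.0, 58.0], [590.0, -205.0, 61.0], [554.0, -207.0, 61.0]]
108 [[579.0, -211.0, 24.0], [464.0, -79.0, 26.0], [491.0, -18.0, 23.0]]
180 [[570.0, -195.0, 19.0], [488.0, -99.0, 16.0], [591.0, -160.0, 21.0], [449.0, -163.0, 21.0]]
```

View pics/d.png

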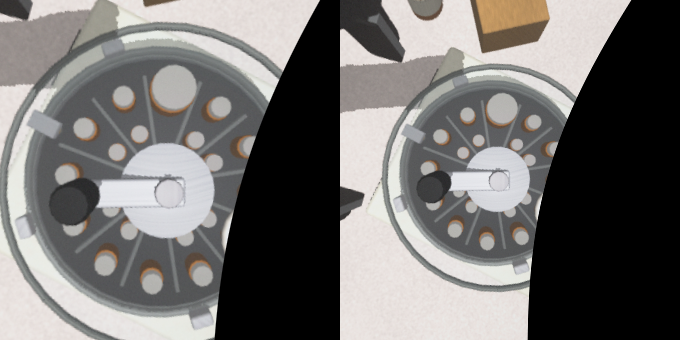

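Right half: grip top at about (492,-102) mm. Left half: hub at about (566,-101). So the axis is (567,-101.5) and the grip is at 180°. Grasping now.

```bash

python3 -m creep '[{"offset":[1.2,2.6,0],"rotation":[0,0,0]},{"offset":[2.35,5.1,-1],"rotation":[0,0,0]},{"offset":[2.35,5.1,-4],"rotation":[0,0,0]},{"offset":[2.35,5.1,-7],"rotation":[0,0,0]},{"offset":[2.35,5.1,-10.2],"rotation":[0,0,0]}]' 1
python3 -m creep '[{"offset":[0,0,0],"rotation":[0,0,0]},{"offset":[0,0,0],"rotation":[0,0,0]},{"offset":[0,0,0],"rotation":[0,0,0]},{"offset":[0,0,0],"rotation":[0,0,0]},{"offset":[0,0,0],"rotation":[0,0,0]}]' 0
python3 -m creep '[{"offset":[0,0,0],"rotation":[0,0,0]},{"offset":[0,0,0],"rotation":[0,0,0]},{"offset":[0,0,0],"rotation":[0,0,0]},{"offset":[0,0,0],"rotation":[0,0,0]}]'
python3 - <<'E'
from h import *
s=env.state();print(s['ee_pos'],s['wrist_force'],s['moment'])
im=vision.capture('wrist');cv2.imwrite('pics/e.png',im)
# circle tables: 25 rows/rev, ccw from 180 deg
for N in (25,):
    a=np.pi+2*np.pi*np.arange(N+1)/N;p=7.5*np.stack([np.cos(a),np.sin(a)],1)
    for k in range(0,N,5): print(np.round(p[k+1:k+6]-p[k],2).tolist())
E
```

```text
clock: 3.42
ee_pos: [492.3, -103.1, 198.8]
ee_rot: [180.0, -0.1, 15.8]
wrist_force: [0.3, -0.6, -0.4]
opening: 0.995
grip_force: 0.0
clock: 3.83
ee_pos: [492.7, -103.9, 201.2]
ee_rot: [179.9, -0.2, 15.7]
wrist_force: [-0.7, -0.5, 8.0]
opening: 0.347
grip_force: 58.5
clock: 4.17
ee_pos: [492.7, -104.0, 201.2]
ee_rot: [179.9, -0.2, 15.7]
wrist_force: [-1.5, 1.1, 5.5]
opening: 0.348
grip_force: 58.6
[ 492.71208847 -103.97481407  201.22932356] [-1.50446543  1.13728043  5.4728936 ] [0.01317155 0.1883292  0.00801203]
[[0.24, -1.87], [0.93, -3.61], [2.03, -5.13], [3.48, -6.33], [5.18, -7.13]]
[[1.85, -0.35], [3.72, -0.23], [5.51, 0.35], [7.1, 1.35], [8.39, 2.72]]
[[0.91, 1.65], [1.37, 3.47], [1.37, 5.35], [0.91, 7.17], [0.0, 8.82]]
[[-1.29, 1.37], [-2.87, 2.38], [-4.66, 2.96], [-6.54, 3.08], [-8.39, 2.72]]
[[-1.7, -0.8], [-3.15, -2.0], [-4.25, -3.52], [-4.95, -5.27], [-5.18, -7.13]]
```

View pics/e.png

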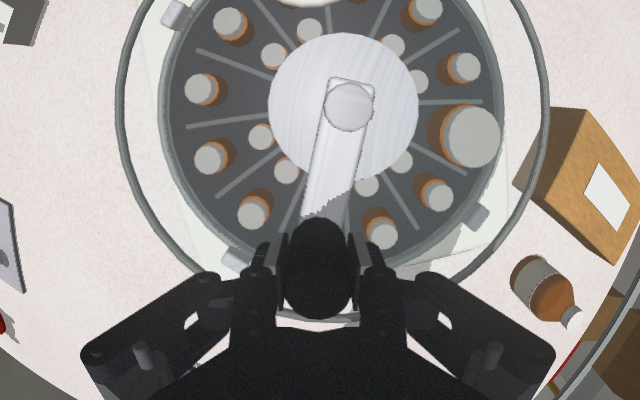

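Wrist: the grip sits between the pads at (318,265) and the wide bottle is at (470,137). First I'll write the tracker, then start with one call.

```bash
sed -i 's/s\[(r<98)|(r>114)\]=-1/s[(r<98)|(r>114)]=-1\n    if guess is not None: s[np.abs((np.degrees(np.arctan2(Y,X))-guess+180)%360-180)>35]=-1/; s/AX=np.array(\[567,-101.5\])/AX=np.array([567.5,-100.5])/; s/,105))/,110))/' tr.py
sed -i "s/^    a,r,s=track(im,P);t=st\['clock'\];/    t=st['clock']\n    L=json.load(open('log.json'))\n    c=L[-1];rate=float(sys.argv[1]) if len(sys.argv)>1 else 75\n    a,r,s=track(im,P,c[1]+rate*(t-c[0]));/; /if os.path.exists/d; /c=L\[-1\] if L/d" tr.py
echo '[[4.2,-84.5]]' > log.json
sed -n 17,32p tr.py
python3 - <<'E'
from tr import *
im=cv2.imread('pics/last.png');print(track(im,None,-70)); 
cv2.imwrite('pics/f.png',np.hstack([im,cv2.resize(rect(im,110),(400,400))])[:,:] if 0 else cv2.resize(np.hstack([im,cv2.resize(rect(im,110),(400,400))]),(800,308)))
E
```

```text
t=st['clock']
    L=json.load(open('log.json'))
    c=L[-1];rate=float(sys.argv[1]) if len(sys.argv)>1 else 75
    a,r,s=track(im,P,c[1]+rate*(t-c[0]));cv2.imwrite('pics/last.png',im)
    m='' if c is None else 'dt %.2f d %.1f rpm %.1f'%(t-c[0],(a-c[1])%360,((a-c[1]+90)%360-90)/max(t-c[0],1e-3)/6)
    if s>.3: L.append((t,a));json.dump(L,open('log.json','w'))
    d=np.array(st['ee_pos'][:2])-AX
    print('TRK t%.2f ang %.1f r%.0f s%.2f'%(t,a,r,s),m,'crank %.1f R%.1f F%s'%(np.degrees(np.arctan2(d[1],d[0])),np.hypot(*d),np.round(st['wrist_force'])))
(np.float64(-77.49864594447965), np.float64(113.18347935984298), np.float32(0.6222887))
```

View pics/f.png

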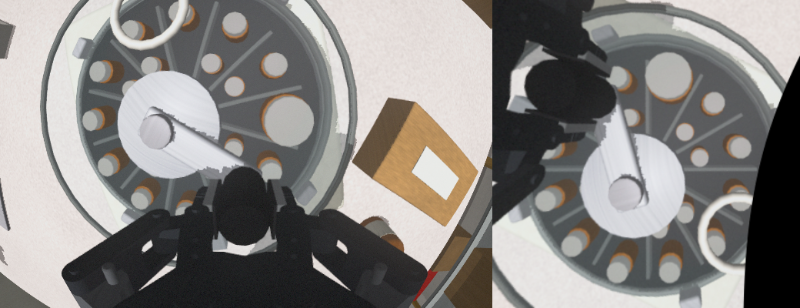

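Left half: the wide bottle is clear at (288,120) with the port collar at (148,12). The tracker is OK. Next I'm computing a re-centred table.

```bash
python3 - <<'E'
import numpy as np
cur=np.array([54.41,-17.33])
C=np.array([56.75,-10.0]);N=25
a=np.radians(-106.5)+2*np.pi*np.arange(N+6)/N;p=C+7.5*np.stack([np.cos(a),np.sin(a)],1)
print('first',np.round(p[1:6]-cur,2).tolist())
for k in range(5,N+5,5): print(np.round(p[k+1:k+6]-p[k],2).tolist())
E
```

```text
first [[2.07, -0.16], [3.94, 0.0], [5.71, 0.63], [7.27, 1.68], [8.52, 3.08]]
[[0.86, 1.67], [1.28, 3.5], [1.23, 5.38], [0.72, 7.19], [-0.23, 8.81]]
[[-1.32, 1.34], [-2.94, 2.3], [-4.74, 2.84], [-6.62, 2.9], [-8.45, 2.5]]
[[-1.68, -0.84], [-3.1, -2.08], [-4.16, -3.63], [-4.81, -5.4], [-4.99, -7.27]]
[[0.28, -1.86], [1.02, -3.59], [2.17, -5.08], [3.65, -6.24], [5.37, -6.99]]
[[1.86, -0.3], [3.73, -0.14], [5.5, 0.49], [7.06, 1.54], [8.31, 2.94]]
```

```bash

python3 -m creep '[{"offset":[2.07,-0.16,0],"rotation":[0,0,0]},{"offset":[3.94,0,0],"rotation":[0,0,0]},{"offset":[5.71,0.63,0],"rotation":[0,0,0]},{"offset":[7.27,1.68,0],"rotation":[0,0,0]},{"offset":[8.52,3.08,0],"rotation":[0,0,0]}]' | grep -E 'ee_pos|wrist_f'
python3 tr.py 20
python3 -m creep '[{"offset":[0.86,1.67,0],"rotation":[0,0,0]},{"offset":[1.28,3.5,0],"rotation":[0,0,0]},{"offset":[1.23,5.38,0],"rotation":[0,0,0]},{"offset":[0.72,7.19,0],"rotation":[0,0,0]},{"offset":[-0.23,8.81,0],"rotation":[0,0,0]}]' | grep -E 'ee_pos|wrist_f'
python3 tr.py 35
python3 -m creep '[{"offset":[-1.32,1.34,0],"rotation":[0,0,0]},{"offset":[-2.94,2.3,0],"rotation":[0,0,0]},{"offset":[-4.74,2.84,0],"rotation":[0,0,0]},{"offset":[-6.62,2.9,0],"rotation":[0,0,0]},{"offset":[-8.45,2.5,0],"rotation":[0,0,0]}]' | grep -E 'ee_pos|wrist_f'
python3 tr.py 45
python3 -m creep '[{"offset":[-1.68,-0.84,0],"rotation":[0,0,0]},{"offset":[-3.1,-2.08,0],"rotation":[0,0,0]},{"offset":[-4.16,-3.63,0],"rotation":[0,0,0]},{"offset":[-4.81,-5.4,0],"rotation":[0,0,0]},{"offset":[-4.99,-7.27,0],"rotation":[0,0,0]}]' | grep -E 'ee_pos|wrist_f'
python3 tr.py 55
python3 -m creep '[{"offset":[0.28,-1.86,0],"rotation":[0,0,0]},{"offset":[1.02,-3.59,0],"rotation":[0,0,0]},{"offset":[2.17,-5.08,0],"rotation":[0,0,0]},{"offset":[3.65,-6.24,0],"rotation":[0,0,0]},{"offset":[5.37,-6.99,0],"rotation":[0,0,0]}]' | grep -E 'ee_pos|wrist_f'
python3 tr.py 65
```

```text
ee_pos: [629.3, -142.6, 201.2]
wrist_force: [-9.7, 7.1, 9.4]
TRK t5.10 ang -54.3 r105 s0.72 dt 0.90 d 30.2 rpm 5.6 crank -34.3 R74.8 F[-10.   7.   9.]
ee_pos: [628.1, -54.8, 201.4]
wrist_force: [-1.4, -0.3, 3.1]
TRK t5.57 ang -22.8 r105 s0.66 dt 0.47 d 31.5 rpm 11.3 crank 37.0 R75.9 F[-1. -0.  3.]
ee_pos: [542.3, -28.5, 201.3]
wrist_force: [0.6, -0.0, 4.7]
TRK t6.03 ang 16.1 r107 s0.63 dt 0.47 d 38.8 rpm 13.9 crank 109.3 R76.2 F[ 1. -0.  5.]
ee_pos: [492.5, -104.3, 201.3]
wrist_force: [8.4, 0.6, -0.6]
TRK t6.50 ang 63.8 r105 s0.60 dt 0.47 d 47.7 rpm 17.1 crank -177.1 R75.1 F[ 8.  1. -1.]
ee_pos: [548.3, -172.2, 201.2]
wrist_force: [4.1, 15.7, 3.4]
TRK t6.97 ang 102.8 r110 s0.63 dt 0.47 d 39.0 rpm 13.9 crank -105.0 R74.2 F[ 4. 16.  3.]
```

```bash

python3 -m creep '[{"offset":[1.86,-0.3,0],"rotation":[0,0,0]},{"offset":[3.73,-0.14,0],"rotation":[0,0,0]},{"offset":[5.5,0.49,0],"rotation":[0,0,0]},{"offset":[7.06,1.54,0],"rotation":[0,0,0]},{"offset":[8.31,2.94,0],"rotation":[0,0,0]}]' >/dev/null
python3 tr.py 90
python3 -m creep '[{"offset":[0.86,1.67,0],"rotation":[0,0,0]},{"offset":[1.28,3.5,0],"rotation":[0,0,0]},{"offset":[1.23,5.38,0],"rotation":[0,0,0]},{"offset":[0.72,7.19,0],"rotation":[0,0,0]},{"offset":[-0.23,8.81,0],"rotation":[0,0,0]}]' >/dev/null
python3 tr.py 90
python3 -m creep '[{"offset":[-1.32,1.34,0],"rotation":[0,0,0]},{"offset":[-2.94,2.3,0],"rotation":[0,0,0]},{"offset":[-4.74,2.84,0],"rotation":[0,0,0]},{"offset":[-6.62,2.9,0],"rotation":[0,0,0]},{"offset":[-8.45,2.5,0],"rotation":[0,0,0]}]' >/dev/null
python3 tr.py 90
```

```text
TRK t7.43 ang 123.9 r114 s0.40 dt 0.47 d 21.1 rpm 7.5 crank -34.3 R74.8 F[-10.   7.  11.]
TRK t7.90 ang 163.3 r106 s0.00 dt 0.47 d 39.4 rpm 14.1 crank 36.9 R75.9 F[-0.  0.  5.]
TRK t8.37 ang -121.5 r112 s0.63 dt 0.93 d 114.6 rpm 20.5 crank 109.2 R76.2 F[ 1. -1.  6.]
```

```bash
python3 - <<'E'
import json,numpy as np
from scipy.optimize import least_squares
L=[l for l in json.load(open('log.json')) if abs(l[0]-7.43)>.02 and abs(l[0]-7.9)>.02]
t=np.array([l[0] for l in L]);a=np.degrees(np.unwrap(np.radians([l[1] for l in L])))
t=np.r_[4.63,t];a=np.r_[-77.5,a];o=t.argsort();t=t[o];a=a[o]
def sim(p,T):
    w=p[1]; tau=p[0]
    s=np.maximum(T-4.2,0)   # w -> winf with time const tau
    return p[2]+np.degrees(w*(s-tau*(1-np.exp(-s/tau))))
f=least_squares(lambda p:sim(p,t)-a,[1.4,1.7,-84],loss='soft_l1',f_scale=3)
print(f.x,f.x[1]*9.549,'now',f.x[1]*(1-np.exp(-(t[-1]-4.2)/f.x[0]))*9.549,np.round(f.fun,1))
c=a[0];C=np.array([56.75,-10.0])
for N in (26,27,28):
  b=np.radians(109.5)+2*np.pi*np.arange(6)/N
  print(N)
E
```

```text
[  0.93736643   1.75032124 -85.85555283] 16.713817551580686 now 16.517667928764524 [-1.4  0.2  0.7  1.8  1.2 -4.9 -0.3  0.6]
26
27
28
```

```bash
python3 - <<'E'
import numpy as np
b=np.radians(109.5+12*np.arange(31));p=7.5*np.stack([np.cos(b),np.sin(b)],1)
for k in range(0,30,5): print(np.round(p[k+1:k+6]-p[k],2).tolist())
E
```

```text
[[-1.42, -0.68], [-2.66, -1.63], [-3.68, -2.82], [-4.43, -4.2], [-4.87, -5.7]]
[[-0.12, -1.56], [0.08, -3.12], [0.61, -4.6], [1.42, -5.93], [2.5, -7.07]]
[[1.29, -0.89], [2.74, -1.49], [4.28, -1.77], [5.85, -1.73], [7.37, -1.37]]
[[1.42, 0.68], [2.66, 1.63], [3.68, 2.82], [4.43, 4.2], [4.87, 5.7]]
[[0.12, 1.56], [-0.08, 3.12], [-0.61, 4.6], [-1.42, 5.93], [-2.5, 7.07]]
[[-1.29, 0.89], [-2.74, 1.49], [-4.28, 1.77], [-5.85, 1.73], [-7.37, 1.37]]
```

```bash

python3 -m creep '[{"offset":[-1.42,-0.68,0],"rotation":[0,0,0]},{"offset":[-2.66,-1.63,0],"rotation":[0,0,0]},{"offset":[-3.68,-2.82,0],"rotation":[0,0,0]},{"offset":[-4.43,-4.2,0],"rotation":[0,0,0]},{"offset":[-4.87,-5.7,0],"rotation":[0,0,0]}]' >/dev/null
python3 tr.py 95
python3 -m creep '[{"offset":[-0.12,-1.56,0],"rotation":[0,0,0]},{"offset":[0.08,-3.12,0],"rotation":[0,0,0]},{"offset":[0.61,-4.6,0],"rotation":[0,0,0]},{"offset":[1.42,-5.93,0],"rotation":[0,0,0]},{"offset":[2.5,-7.07,0],"rotation":[0,0,0]}]' >/dev/null
python3 tr.py 95
python3 -m creep '[{"offset":[1.29,-0.89,0],"rotation":[0,0,0]},{"offset":[2.74,-1.49,0],"rotation":[0,0,0]},{"offset":[4.28,-1.77,0],"rotation":[0,0,0]},{"offset":[5.85,-1.73,0],"rotation":[0,0,0]},{"offset":[7.37,-1.37,0],"rotation":[0,0,0]}]' >/dev/null
python3 -m creep '[{"offset":[1.42,0.68,0],"rotation":[0,0,0]},{"offset":[2.66,1.63,0],"rotation":[0,0,0]},{"offset":[3.68,2.82,0],"rotation":[0,0,0]},{"offset":[4.43,4.2,0],"rotation":[0,0,0]},{"offset":[4.87,5.7,0],"rotation":[0,0,0]}]' >/dev/null
python3 tr.py 95
python3 -m creep '[{"offset":[0.12,1.56,0],"rotation":[0,0,0]},{"offset":[-0.08,3.12,0],"rotation":[0,0,0]},{"offset":[-0.61,4.6,0],"rotation":[0,0,0]},{"offset":[-1.42,5.93,0],"rotation":[0,0,0]},{"offset":[-2.5,7.07,0],"rotation":[0,0,0]}]' >/dev/null
python3 -m creep '[{"offset":[-1.29,0.89,0],"rotation":[0,0,0]},{"offset":[-2.74,1.49,0],"rotation":[0,0,0]},{"offset":[-4.28,1.77,0],"rotation":[0,0,0]},{"offset":[-5.85,1.73,0],"rotation":[0,0,0]},{"offset":[-7.37,1.37,0],"rotation":[0,0,0]}]' >/dev/null
python3 tr.py 95
```

```text
TRK t8.83 ang -75.8 r108 s0.60 dt 0.47 d 45.7 rpm 16.3 crank 170.8 R75.2 F[ 3. -0.  5.]
TRK t9.30 ang -30.6 r105 s0.63 dt 0.47 d 45.2 rpm 16.1 crank -128.7 R74.4 F[ 8. 10.  1.]
TRK t10.18 ang 46.6 r104 s0.61 dt 0.88 d 77.1 rpm 14.6 crank -11.1 R75.1 F[-5.  3.  8.]
TRK t11.07 ang 120.8 r112 s0.57 dt 0.88 d 74.2 rpm 14.0 crank 109.2 R76.2 F[-0.  2.  7.]
```

```bash

python3 -m creep '[{"offset":[-1.42,-0.68,0],"rotation":[0,0,0]},{"offset":[-2.66,-1.63,0],"rotation":[0,0,0]},{"offset":[-3.68,-2.82,0],"rotation":[0,0,0]},{"offset":[-4.43,-4.2,0],"rotation":[0,0,0]},{"offset":[-4.87,-5.7,0],"rotation":[0,0,0]}]' >/dev/null
python3 -m creep '[{"offset":[-0.12,-1.56,0],"rotation":[0,0,0]},{"offset":[0.08,-3.12,0],"rotation":[0,0,0]},{"offset":[0.61,-4.6,0],"rotation":[0,0,0]},{"offset":[1.42,-5.93,0],"rotation":[0,0,0]},{"offset":[2.5,-7.07,0],"rotation":[0,0,0]}]' >/dev/null
python3 tr.py 88
python3 -m creep '[{"offset":[1.29,-0.89,0],"rotation":[0,0,0]},{"offset":[2.74,-1.49,0],"rotation":[0,0,0]},{"offset":[4.28,-1.77,0],"rotation":[0,0,0]},{"offset":[5.85,-1.73,0],"rotation":[0,0,0]},{"offset":[7.37,-1.37,0],"rotation":[0,0,0]}]' >/dev/null
python3 -m creep '[{"offset":[1.42,0.68,0],"rotation":[0,0,0]},{"offset":[2.66,1.63,0],"rotation":[0,0,0]},{"offset":[3.68,2.82,0],"rotation":[0,0,0]},{"offset":[4.43,4.2,0],"rotation":[0,0,0]},{"offset":[4.87,5.7,0],"rotation":[0,0,0]}]' >/dev/null
python3 -m creep '[{"offset":[0.12,1.56,0],"rotation":[0,0,0]},{"offset":[-0.08,3.12,0],"rotation":[0,0,0]},{"offset":[-0.61,4.6,0],"rotation":[0,0,0]},{"offset":[-1.42,5.93,0],"rotation":[0,0,0]},{"offset":[-2.5,7.07,0],"rotation":[0,0,0]}]' >/dev/null
python3 -m creep '[{"offset":[-1.29,0.89,0],"rotation":[0,0,0]},{"offset":[-2.74,1.49,0],"rotation":[0,0,0]},{"offset":[-4.28,1.77,0],"rotation":[0,0,0]},{"offset":[-5.85,1.73,0],"rotation":[0,0,0]},{"offset":[-7.37,1.37,0],"rotation":[0,0,0]}]' >/dev/null
python3 tr.py 88
python3 -m creep '[{"offset":[-1.42,-0.68,0],"rotation":[0,0,0]},{"offset":[-2.66,-1.63,0],"rotation":[0,0,0]},{"offset":[-3.68,-2.82,0],"rotation":[0,0,0]},{"offset":[-4.43,-4.2,0],"rotation":[0,0,0]},{"offset":[-4.87,-5.7,0],"rotation":[0,0,0]}]' >/dev/null
python3 -m creep '[{"offset":[-0.12,-1.56,0],"rotation":[0,0,0]},{"offset":[0.08,-3.12,0],"rotation":[0,0,0]},{"offset":[0.61,-4.6,0],"rotation":[0,0,0]},{"offset":[1.42,-5.93,0],"rotation":[0,0,0]},{"offset":[2.5,-7.07,0],"rotation":[0,0,0]}]' >/dev/null
python3 -m creep '[{"offset":[1.29,-0.89,0],"rotation":[0,0,0]},{"offset":[2.74,-1.49,0],"rotation":[0,0,0]},{"offset":[4.28,-1.77,0],"rotation":[0,0,0]},{"offset":[5.85,-1.73,0],"rotation":[0,0,0]},{"offset":[7.37,-1.37,0],"rotation":[0,0,0]}]' >/dev/null
python3 tr.py 88
python3 -m creep '[{"offset":[1.42,0.68,0],"rotation":[0,0,0]},{"offset":[2.66,1.63,0],"rotation":[0,0,0]},{"offset":[3.68,2.82,0],"rotation":[0,0,0]},{"offset":[4.43,4.2,0],"rotation":[0,0,0]},{"offset":[4.87,5.7,0],"rotation":[0,0,0]}]' >/dev/null
python3 -m creep '[{"offset":[0.12,1.56,0],"rotation":[0,0,0]},{"offset":[-0.08,3.12,0],"rotation":[0,0,0]},{"offset":[-0.61,4.6,0],"rotation":[0,0,0]},{"offset":[-1.42,5.93,0],"rotation":[0,0,0]},{"offset":[-2.5,7.07,0],"rotation":[0,0,0]}]' >/dev/null
python3 -m creep '[{"offset":[-1.29,0.89,0],"rotation":[0,0,0]},{"offset":[-2.74,1.49,0],"rotation":[0,0,0]},{"offset":[-4.28,1.77,0],"rotation":[0,0,0]},{"offset":[-5.85,1.73,0],"rotation":[0,0,0]},{"offset":[-7.37,1.37,0],"rotation":[0,0,0]}]' >/dev/null
python3 tr.py 88; cat log.json
```

```text
TRK t11.95 ang 163.9 r107 s0.36 dt 0.88 d 43.2 rpm 8.1 crank -128.7 R74.3 F[ 8. 10.  0.]
TRK t13.67 ang -18.9 r109 s0.54 dt 1.72 d 177.1 rpm 17.2 crank 109.2 R76.2 F[-1.  3.  6.]
TRK t14.97 ang 106.0 r111 s0.65 dt 1.30 d 124.9 rpm 16.0 crank -69.5 R74.3 F[-4. 12.  9.]
TRK t16.27 ang -119.2 r114 s0.32 dt 1.30 d 134.9 rpm 17.3 crank 109.2 R76.2 F[-1.  3.  7.]
[[4.2, -84.5], [5.1, -54.27260177720031], [5.5667, -22.767262806110523], [6.0333, 16.056076599398434], [6.5, 63.799885158652664], [6.9667, 102.83881627990081], [7.4333, 123.89942997849471], [8.3667, -121.49019604671862], [8.8333, -75.77040817878658], [9.3, -30.589890520144237], [10.1833, 46.55868420621082], [11.0667, 120.78880813070256], [11.95, 163.94392340060156], [13.6667, -18.931720589846687], [14.9667, 105.98091714839494], [16.2667, -119.15229501807315]]
```

```bash
python3 - <<'E'
from tr import *
im=cv2.imread('pics/last.png')
for g in (-160,-140,-120,-100): print(g,track(im,None,g))
R=rect(im,110,n=340,x0=397,y0=-270)
cv2.imwrite('pics/g.png',np.hstack([cv2.resize(im,(544,340)),R[:, :256]]))
E
```

```text
-160 (np.float64(-125.06361005657166), np.float64(98.34886882928548), np.float32(0.09749481))
-140 (np.float64(-110.34941527737534), np.float64(113.58917201916739), np.float32(0.19753703))
-120 (np.float64(-91.26181753888613), np.float64(113.52752970094963), np.float32(0.33931255))
-100 (np.float64(-91.26181753888613), np.float64(113.52752970094963), np.float32(0.33931255))
```

View pics/g.png

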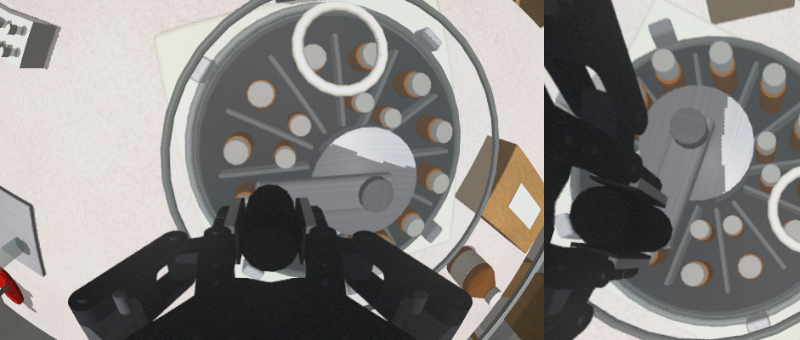

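Bottle hidden under the gripper here. The port collar is fully visible at (340,48) of the half view, i.e. (400,56) in full pixels. Reliable points give 14.6 to 14.8 rpm. I'm continuing past 8 s and locating the port from this view.

```bash

python3 - <<'E'
from tr import *
im=cv2.imread('pics/last.png')
for z in (145,150):
    g=cv2.cvtColor(rect(im,z,x0=560,y0=-150,n=180),cv2.COLOR_BGR2GRAY)
    for c in cv2.HoughCircles(g,cv2.HOUGH_GRADIENT,1,30,param1=100,param2=15,minRadius=28,maxRadius=40)[0][:2]:
        d=c[:2]+[560,-150]-AX;print(z,c+[560,-150,0],np.hypot(*d),np.degrees(np.arctan2(d[1],d[0])))
L=__import__('json').load(open('log.json'));L=L[:-1];json.dump(L,open('log.json','w'))
E
python3 -m creep '[{"offset":[-1.42,-0.68,0],"rotation":[0,0,0]},{"offset":[-2.66,-1.63,0],"rotation":[0,0,0]},{"offset":[-3.68,-2.82,0],"rotation":[0,0,0]},{"offset":[-4.43,-4.2,0],"rotation":[0,0,0]},{"offset":[-4.87,-5.7,0],"rotation":[0,0,0]}]' >/dev/null
python3 -m creep '[{"offset":[-0.12,-1.56,0],"rotation":[0,0,0]},{"offset":[0.08,-3.12,0],"rotation":[0,0,0]},{"offset":[0.61,-4.6,0],"rotation":[0,0,0]},{"offset":[1.42,-5.93,0],"rotation":[0,0,0]},{"offset":[2.5,-7.07,0],"rotation":[0,0,0]}]' >/dev/null
python3 -m creep '[{"offset":[1.29,-0.89,0],"rotation":[0,0,0]},{"offset":[2.74,-1.49,0],"rotation":[0,0,0]},{"offset":[4.28,-1.77,0],"rotation":[0,0,0]},{"offset":[5.85,-1.73,0],"rotation":[0,0,0]},{"offset":[7.37,-1.37,0],"rotation":[0,0,0]}]' >/dev/null
python3 -m creep '[{"offset":[1.42,0.68,0],"rotation":[0,0,0]},{"offset":[2.66,1.63,0],"rotation":[0,0,0]},{"offset":[3.68,2.82,0],"rotation":[0,0,0]},{"offset":[4.43,4.2,0],"rotation":[0,0,0]},{"offset":[4.87,5.7,0],"rotation":[0,0,0]}]' >/dev/null
python3 -m creep '[{"offset":[0.12,1.56,0],"rotation":[0,0,0]},{"offset":[-0.08,3.12,0],"rotation":[0,0,0]},{"offset":[-0.61,4.6,0],"rotation":[0,0,0]},{"offset":[-1.42,5.93,0],"rotation":[0,0,0]},{"offset":[-2.5,7.07,0],"rotation":[0,0,0]}]' >/dev/null
python3 -m creep '[{"offset":[-1.29,0.89,0],"rotation":[0,0,0]},{"offset":[-2.74,1.49,0],"rotation":[0,0,0]},{"offset":[-4.28,1.77,0],"rotation":[0,0,0]},{"offset":[-5.85,1.73,0],"rotation":[0,0,0]},{"offset":[-7.37,1.37,0],"rotation":[0,0,0]}]' >/dev/null
python3 -m creep '[{"offset":[-1.42,-0.68,0],"rotation":[0,0,0]},{"offset":[-2.66,-1.63,0],"rotation":[0,0,0]},{"offset":[-3.68,-2.82,0],"rotation":[0,0,0]},{"offset":[-4.43,-4.2,0],"rotation":[0,0,0]},{"offset":[-4.87,-5.7,0],"rotation":[0,0,0]}]' >/dev/null
python3 tr.py 88
python3 -m creep '[{"offset":[-0.12,-1.56,0],"rotation":[0,0,0]},{"offset":[0.08,-3.12,0],"rotation":[0,0,0]},{"offset":[0.61,-4.6,0],"rotation":[0,0,0]},{"offset":[1.42,-5.93,0],"rotation":[0,0,0]},{"offset":[2.5,-7.07,0],"rotation":[0,0,0]}]' >/dev/null
python3 -m creep '[{"offset":[1.29,-0.89,0],"rotation":[0,0,0]},{"offset":[2.74,-1.49,0],"rotation":[0,0,0]},{"offset":[4.28,-1.77,0],"rotation":[0,0,0]},{"offset":[5.85,-1.73,0],"rotation":[0,0,0]},{"offset":[7.37,-1.37,0],"rotation":[0,0,0]}]' >/dev/null
python3 -m creep '[{"offset":[1.42,0.68,0],"rotation":[0,0,0]},{"offset":[2.66,1.63,0],"rotation":[0,0,0]},{"offset":[3.68,2.82,0],"rotation":[0,0,0]},{"offset":[4.43,4.2,0],"rotation":[0,0,0]},{"offset":[4.87,5.7,0],"rotation":[0,0,0]}]' >/dev/null
python3 -m creep '[{"offset":[0.12,1.56,0],"rotation":[0,0,0]},{"offset":[-0.08,3.12,0],"rotation":[0,0,0]},{"offset":[-0.61,4.6,0],"rotation":[0,0,0]},{"offset":[-1.42,5.93,0],"rotation":[0,0,0]},{"offset":[-2.5,7.07,0],"rotation":[0,0,0]}]' >/dev/null
python3 tr.py 88
```

```text
145 [656.5        -54.5         38.29999924] 100.18482919085105 27.332359492167686
145 [620.5         -6.5         29.29999924] 107.91200118615167 60.58440116690445
150 [654.5        -52.5         29.29999924] 99.36297097007517 28.88658176691071
150 [ 644.5        -101.5          36.09999847] 77.00649323271382 -0.7440592028887094
TRK t19.23 ang 127.9 r108 s0.58 dt 4.27 d 21.9 rpm 0.9 crank 170.8 R75.3 F[ 3. -1.  5.]
TRK t20.95 ang -81.9 r110 s0.66 dt 1.72 d 150.3 rpm 14.6 crank 48.8 R76.0 F[2. 2. 6.]
```

```bash

python3 -m creep '[{"offset":[-1.29,0.89,0],"rotation":[0,0,0]},{"offset":[-2.74,1.49,0],"rotation":[0,0,0]},{"offset":[-4.28,1.77,0],"rotation":[0,0,0]},{"offset":[-5.85,1.73,0],"rotation":[0,0,0]},{"offset":[-7.37,1.37,0],"rotation":[0,0,0]}]' >/dev/null
python3 -m creep '[{"offset":[-1.42,-0.68,0],"rotation":[0,0,0]},{"offset":[-2.66,-1.63,0],"rotation":[0,0,0]},{"offset":[-3.68,-2.82,0],"rotation":[0,0,0]},{"offset":[-4.43,-4.2,0],"rotation":[0,0,0]},{"offset":[-4.68,-4.93,0],"rotation":[0,0,0]}]' >/dev/null
python3 tr.py 85
python3 -m creep '[{"offset":[0,0,0],"rotation":[0,0,0]},{"offset":[0,0,0],"rotation":[0,0,0]},{"offset":[0,0,0],"rotation":[0,0,0]},{"offset":[0,0,0],"rotation":[0,0,0]},{"offset":[0,0,0],"rotation":[0,0,0]}]' >/dev/null
python3 tr.py 50
python3 -m creep '[{"offset":[0,0,0],"rotation":[0,0,0]},{"offset":[0,0,0],"rotation":[0,0,0]},{"offset":[0,0,0],"rotation":[0,0,0]},{"offset":[0,0,0],"rotation":[0,0,0]},{"offset":[0,0,0],"rotation":[0,0,0]}]' >/dev/null
python3 tr.py 5
python3 -m creep '[{"offset":[0,0,0],"rotation":[0,0,0]},{"offset":[0,0,0],"rotation":[0,0,0]},{"offset":[0,0,0],"rotation":[0,0,0]},{"offset":[0,0,0],"rotation":[0,0,0]},{"offset":[0,0,0],"rotation":[0,0,0]}]' >/dev/null
python3 tr.py 0
python3 - <<'E'
from tr import *
im=cv2.imread('pics/last.png')
for n in('port','wide_bottle','axle'):
  r=vision.landmark_of('wrist',n)
  if r: print(n,r[0],atz('wrist',*r[0]['position'],145 if n!='wide_bottle' else 108))
R=rect(im,145,x0=460,y0=-210,n=240);cv2.imwrite('pics/i.png',np.hstack([cv2.resize(im,(500,312))[:300],cv2.resize(R,(300,300))]))
E
```

```text
TRK t21.83 ang -37.0 r102 s0.37 dt 0.88 d 44.8 rpm 8.5 crank 165.9 R75.2 F[-2.  1.  9.]
TRK t22.30 ang -37.8 r102 s0.37 dt 0.47 d 359.2 rpm -0.3 crank 164.7 R75.2 F[-6.  1. 14.]
TRK t22.77 ang -26.7 r101 s0.38 dt 0.47 d 11.1 rpm 4.0 crank 164.7 R75.1 F[-6.  2. 15.]
TRK t23.23 ang -25.2 r102 s0.39 dt 0.47 d 1.5 rpm 0.5 crank 164.7 R75.2 F[-7.  2. 13.]
port {'position': [190.7, 582.9], 'score': 0.72} [ 575.36712425 -305.71135515  145.        ]
axle {'position': [120.0, 375.4], 'score': 0.83} [565.67074408 -99.83029679 145.        ]
```

View pics/i.png

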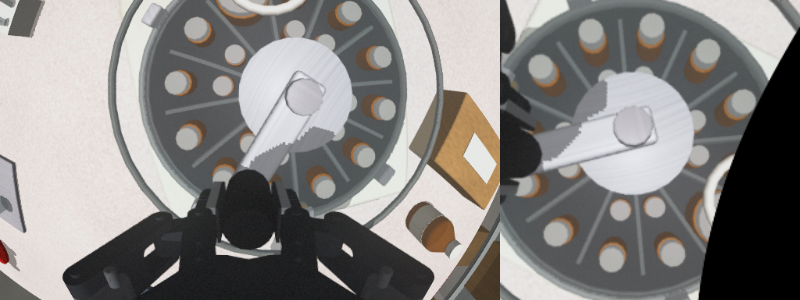

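Left half: the wide bottle's amber and cap show inside the collar at about (270,5), but clipped by the picture edge. I'm swinging the crank back slowly, too slow to drag the tray, to see the port from above.

```bash
python3 - <<'E'
import numpy as np
b=np.radians(163.5-2.7*np.arange(21));p=7.5*np.stack([np.cos(b),np.sin(b)],1)
for k in range(0,20,5): print(np.round(p[k+1:k+6]-p[k],2).tolist())
E
```

```text
[[0.11, 0.34], [0.23, 0.67], [0.37, 0.99], [0.53, 1.31], [0.7, 1.62]]
[[0.18, 0.3], [0.38, 0.59], [0.59, 0.88], [0.82, 1.15], [1.05, 1.41]]
[[0.25, 0.25], [0.51, 0.49], [0.78, 0.72], [1.06, 0.93], [1.36, 1.13]]
[[0.3, 0.19], [0.61, 0.36], [0.93, 0.51], [1.25, 0.65], [1.58, 0.78]]
```

```bash

python3 -m creep '[{"offset":[0.11,0.34,0],"rotation":[0,0,0]},{"offset":[0.23,0.67,0],"rotation":[0,0,0]},{"offset":[0.37,0.99,0],"rotation":[0,0,0]},{"offset":[0.53,1.31,0],"rotation":[0,0,0]},{"offset":[0.7,1.62,0],"rotation":[0,0,0]}]' >/dev/null
python3 -m creep '[{"offset":[0.18,0.3,0],"rotation":[0,0,0]},{"offset":[0.38,0.59,0],"rotation":[0,0,0]},{"offset":[0.59,0.88,0],"rotation":[0,0,0]},{"offset":[0.82,1.15,0],"rotation":[0,0,0]},{"offset":[1.05,1.41,0],"rotation":[0,0,0]}]' >/dev/null
python3 -m creep '[{"offset":[0.25,0.25,0],"rotation":[0,0,0]},{"offset":[0.51,0.49,0],"rotation":[0,0,0]},{"offset":[0.78,0.72,0],"rotation":[0,0,0]},{"offset":[1.06,0.93,0],"rotation":[0,0,0]},{"offset":[1.36,1.13,0],"rotation":[0,0,0]}]' >/dev/null
python3 -m creep '[{"offset":[0.3,0.19,0],"rotation":[0,0,0]},{"offset":[0.61,0.36,0],"rotation":[0,0,0]},{"offset":[0.93,0.51,0],"rotation":[0,0,0]},{"offset":[1.25,0.65,0],"rotation":[0,0,0]},{"offset":[1.58,0.78,0],"rotation":[0,0,0]}]'
python3 - <<'E'
from tr import *
im=vision.capture('wrist');cv2.imwrite('pics/j0.png',im)
for n in('port','wide_bottle','axle'):
  r=vision.landmark_of('wrist',n)
  if r: print(n,r[0],atz('wrist',*r[0]['position'],145 if n!='wide_bottle' else 109))
A=rect(im,147,x0=600,y0=-110,n=110);B=rect(im,109,x0=600,y0=-110,n=110)
cv2.imwrite('pics/j.png',np.hstack([cv2.resize(A,(400,400)),cv2.resize(B,(400,400))]))
E
```

```text
clock: 25.1
ee_pos: [542.8, -28.6, 201.3]
ee_rot: [-179.9, -0.2, 15.8]
wrist_force: [-2.7, 8.2, 10.0]
opening: 0.349
grip_force: 62.6
port {'position': [57.6, 403.7], 'score': 0.91} [659.74335698 -53.55397569 145.        ]
wide_bottle {'position': [230.9, 589.2], 'score': 0.23} [ 588.98917934 -337.95898651  109.        ]
axle {'position': [208.5, 421.4], 'score': 0.65} [565.65643536 -98.51170337 145.        ]
```

View pics/j.png

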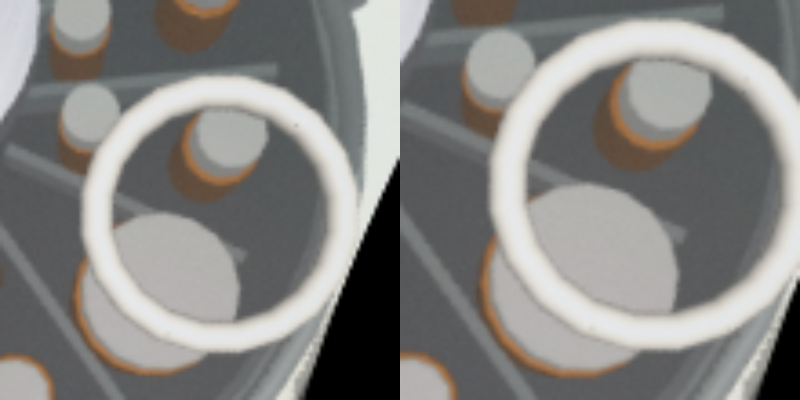

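The collar is at 27.8° and the bottle at 38.8°, so the bottle is about 11° past the port. I'm giving it a short reverse pulse.

```bash

python3 -m creep '[{"offset":[1.52,0.36,0],"rotation":[0,0,0]},{"offset":[3.09,0.4,0],"rotation":[0,0,0]},{"offset":[4.63,0.12,0],"rotation":[0,0,0]},{"offset":[6.08,-0.48,0],"rotation":[0,0,0]},{"offset":[6.08,-0.48,0],"rotation":[0,0,0]}]' >/dev/null
python3 -m creep '[{"offset":[0,0,0],"rotation":[0,0,0]},{"offset":[0,0,0],"rotation":[0,0,0]},{"offset":[0,0,0],"rotation":[0,0,0]},{"offset":[0,0,0],"rotation":[0,0,0]},{"offset":[0,0,0],"rotation":[0,0,0]}]' >/dev/null
python3 -m creep '[{"offset":[0,0,0],"rotation":[0,0,0]},{"offset":[0,0,0],"rotation":[0,0,0]},{"offset":[0,0,0],"rotation":[0,0,0]},{"offset":[0,0,0],"rotation":[0,0,0]},{"offset":[0,0,0],"rotation":[0,0,0]}]'
python3 - <<'E'
from tr import *
im=vision.capture('wrist');cv2.imwrite('pics/k0.png',im)
for n in('port',):
  r=vision.landmark_of('wrist',n)
  if r: print(n,r[0],atz('wrist',*r[0]['position'],145))
A=rect(im,147,x0=600,y0=-110,n=110);B=rect(im,109,x0=600,y0=-110,n=110)
cv2.imwrite('pics/k.png',np.hstack([cv2.resize(A,(400,400)),cv2.resize(B,(400,400))]))
E
```

```text
clock: 26.55
ee_pos: [604.9, -34.3, 201.4]
ee_rot: [-180.0, -0.3, 15.8]
wrist_force: [4.8, 5.8, 3.5]
opening: 0.347
grip_force: 61.9
port {'position': [143.5, 366.8], 'score': 0.82} [659.42616169 -52.49122404 145.        ]
```

View pics/k.png

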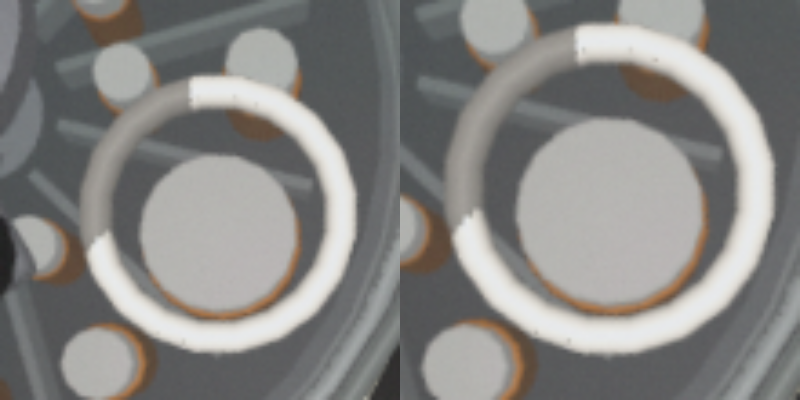

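The bottle sits inside the collar: cap centre at (220,232), collar centre at (220,213) in the left view. After height correction the offset is about 1.5° (roughly 3 mm). Releasing and lifting straight up.

```bash

python3 -m creep '[{"offset":[0,0,0],"rotation":[0,0,0]},{"offset":[0,0,0],"rotation":[0,0,0]},{"offset":[0,0,0],"rotation":[0,0,0]},{"offset":[0,0,0],"rotation":[0,0,0]},{"offset":[0,0,0],"rotation":[0,0,0]}]' 1
python3 -m creep '[{"offset":[0,0,0],"rotation":[0,0,0]},{"offset":[0,0,1],"rotation":[0,0,0]},{"offset":[0,0,3],"rotation":[0,0,0]},{"offset":[0,0,6],"rotation":[0,0,0]},{"offset":[0,0,9],"rotation":[0,0,0]}]'
python3 -m creep '[{"offset":[0,0,2],"rotation":[0,0,0]},{"offset":[0,0,2],"rotation":[0,0,0]},{"offset":[0,0,2],"rotation":[0,0,0]},{"offset":[0,0,2],"rotation":[0,0,0]},{"offset":[0,0,2],"rotation":[0,0,0]}]'
python3 - <<'E'
from tr import *
im=vision.capture('wrist')
A=rect(im,147,x0=600,y0=-110,n=110);B=rect(im,124,x0=600,y0=-110,n=110)
cv2.imwrite('pics/m.png',np.hstack([cv2.resize(A,(400,400)),cv2.resize(B,(400,400))]))
E
```

```text
clock: 27.07
ee_pos: [602.7, -36.2, 199.3]
ee_rot: [180.0, 0.0, 15.7]
wrist_force: [0.5, 0.7, -0.1]
opening: 0.997
grip_force: 0.0
clock: 27.48
ee_pos: [602.3, -35.9, 290.5]
ee_rot: [-180.0, 0.1, 15.7]
wrist_force: [1.6, -0.3, -0.4]
opening: 0.999
grip_force: 0.0
clock: 27.9
ee_pos: [602.3, -35.9, 308.3]
ee_rot: [-180.0, 0.1, 15.7]
wrist_force: [0.3, 0.8, 0.1]
opening: 1.002
grip_force: 0.0
```

View pics/m.png

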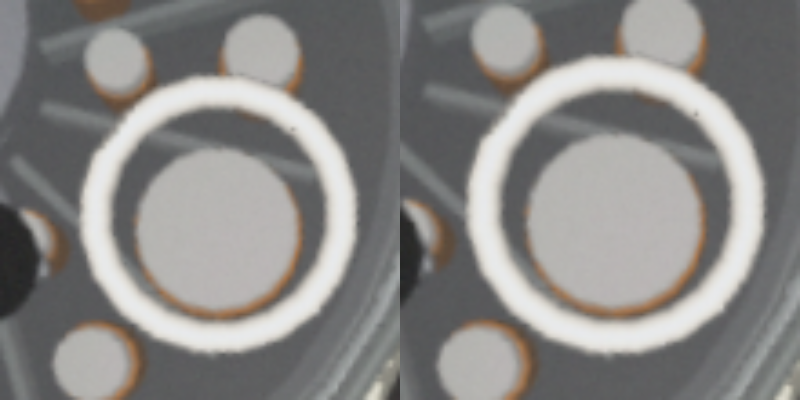

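After release the cap is at (659,-49) and the collar at (660,-51), so they are about 2 mm apart and the tray is at rest. Handing in.

```bash
python3 -c "
from workcell import env
print(env.sign_off())"
```

```text
the job is handed in; nothing more can be done
None
```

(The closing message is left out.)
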